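# Snap the loose bench tools back into their spring clips

## Task

Two tools of the set are still lying in the grey tray: the thick-handled nut driver and the slim pin vice. Lift each one out and snap it sideways into its own empty pair of spring clips on the wooden rack, the nut driver into the wide clips and the pin vice into the narrow ones, pressed fully home so that both clips hold the handle. Leave the scriber in the middle clips where it is.

Things in the scene. Friction and masses are not known exactly. Their poses are not given: they have to be found in the camera images.
- nut_driver_center (a point): Nut driver, the thick tool in the tray, ~70 g: round black handle 18 mm thick, 104 mm long, with a 6 mm wide aluminium hexagon collar, 21 mm across flats, at each end; a steel shaft with an 11 mm socket sticks out 46 mm more at its -x end. Point: middle of the handle, on its axis, 10.5 mm above the tray's inner floor. x runs along the handle, away from the shaft; roll about x is free.
- pin_vice_center (a point): Pin vice (hand drill), the slim tool in the tray, ~40 g: same make, black handle 12 mm thick and 104 mm long, collars 15 mm across flats; a small chuck and a thin drill bit stick out 46 mm at its -x end. Point: middle of the handle, on its axis, 7.5 mm above the tray's inner floor. x runs along the handle, away from the bit; roll about x is free.
- scriber_center (a point): Scriber, already snapped into the middle clips of the rack: black handle 15 mm thick and 104 mm long, a steel needle sticking out at its -x end. Point: middle of the handle, on its axis. It stays where it is.
- rack: Wooden rack, fixed: foot plate 130 x 190 mm, its top 8 mm above the worktop, and two rails along y at x = -32 and +32 mm that carry three pairs of steel spring clips 60 mm apart, one clip of each pair on each rail. Clips and rails leave x = -25 to +25 mm free for fingers, down to the plate. Tweezers lie on the ledge behind. Origin: under the middle of the row; y runs along the row, z up.
- wide_seat (a point): Where mid-handle of the nut driver belongs, axis of the wide (18 mm) clips, left end of the row seen from the robot; 34 mm above the worktop. x along the handle, z up out of the clips. Each clip has two sprung leaves, necks 14 mm apart 7 mm above this point, flared to a mouth 24 mm wide 13 mm above it. Pressed straight down (about 7 to 10 N a pair), the handle spreads them and snaps in.
- mid_seat (a point): Axis of the middle (15 mm) pair of clips, which holds the scriber; 32.5 mm above the worktop. Axes as for the wide seat.
- slim_seat (a point): Where mid-handle of the pin vice belongs: axis of the narrow (12 mm) clips, right end of the row seen from the robot; 31 mm above the worktop. Axes and snapping as for the wide seat; necks 9 mm apart 4.5 mm above this point, mouth 19 mm wide 10.5 mm above it. A tool fits either way round; the working ends of the set point towards the robot.
- tray_floor (a point): Grey open tray, fixed, 185 mm (x) by 160 mm (y) outside, walls 4 mm thick and 22 mm high above the inner floor. Point: centre of the inner floor, 7 mm above the worktop. The two tools lie side by side along the tray's x, about 60 mm apart, in either order.

How it is judged:
By the outcome, as a careful person would: the job done as asked, in the order asked, and still so for the second after the job is handed in, with the robot touching nothing.
It also fails if it takes over 54 s, if anything falls off the work surface, if the arm or the gripper's body presses on something with over 40 N, if the wrist force passes 120 N, or if a joint passes its speed limit or range.

## Robot

A 6-joint arm with a two-finger parallel gripper is mounted at the origin on a cart in front of the work surface, level with it; the furniture and walls round the work are solid. World frame = base frame: x ahead of the robot, y to its left, z up, the work surface at z = 0. Lengths are in m, angles in degrees, forces in N, time in s.
With the tool pointing down it reaches from about 0.4 to 0.825 m from the base axis. Payload 7 kg.
Tool frame: the origin (TCP) lies on the centre line of the jaws, within the pads' length; the fingertips stand 19 mm ahead of it and the grasp point (between the pads) is the TCP; z points along the fingers, y is the line along which they close (so a half turn about z gives the same grasp; the last joint's range is limited). The gripper opens to 88 mm and grips with 3 to 60 N. Pads are 19 mm wide; open, the fingers measure 130 mm over their backs; the gripper's body (78 mm by 193 mm) begins 47 mm behind the grasp point.
Start: joints at [-56.66, 20.546, 0.682, 0, -70.136, -16.507], TCP at [0.195, -0.646, 0.216] pointing down, gripper open.
Joint ranges: [-176.03, 176.03], [-82.01, 121.73], [-58.28, 71.71], [-173.87, 95.51], [-174.79, -0.11], [-173.66, 173.66]. Speed limits (degrees/s): [136.94, 136.94, 172.46, 180, 180, 180].

## Interface

Orientations are given as [roll, pitch, yaw] about the fixed x, y, z axes, in that order (R = Rz(yaw) Ry(pitch) Rx(roll)).
In Python, from plant import get_state, capture, close_job gives the robot as it stands.
- The arm moves only by the tool apply_moves, never from a script. Its argument "targets" is a list of rows, each a list of 7 numbers: the opening, from 0 (shut) to 1 (fully open), then the shift along the tool's x, y, z normalised to -1 to 1, where 1 is 1000 mm, then the turn, a rotation vector about the tool's x, y, z normalised to -1 to 1, where 1 is 90 degrees. In form: [[claw, tx, ty, tz, ax, ay, az], ...]. A call has 1 to 20 rows; each row shifts and turns the commanded pose from where the row before left it, along the tool's axes as they then stand; what a row does not reach is not made up. A row lasts 1/12 s, in which the tool goes at most 41.7 mm and 7.16 degrees, less where a joint would pass 70% of its speed; a pose out of reach is approached as far as the arm can. A call with a number of a shift or a turn outside -1 to 1 is refused whole. A call with a gripper value outside its range is refused whole. The fingers move at their own pace and stop on an object; "newtons" is the grip in N (left out, the last holds). Time passes only in rows, so rows that do not move let the fingers close. It gives the time, the measured TCP pose, the force, the opening and the grip force at its end, in the units of the state.
- get_state(): the state, without advancing time (a new reading comes with each control period).
- capture(name): name is "scene" or "top"; returns a dict with "frame" (384x512x3 uint8, red, green, blue), "range_z" (384x512 float32, m along the optical axis (not along the pixel's ray), 0 where there is no reading), "camera_matrix" (3x3 intrinsics, pixels), "T" (4x4, takes a point from camera to world coordinates). Camera axes: x right, y down, z forward; pixel columns grow to the right and rows downward; lengths in m; the calibration is good to about 2 mm. A picture is of the moment at which its call begins.
- close_job(): hands the job in; it is judged then, once.
The state is a dict: "time_s": time; "joints": joint angles; "qd": joint speeds; "joint_torque": joint torques, N m; "tcp_pos": TCP position; "eef_rot": TCP orientation; "contact_force": force on the tool from outside, world axes, zero at the start; "moment": the same for the moment, N m; "gripper_width": finger opening in m; "gripper_force": force on a finger pad.
Only numpy, scipy, OpenCV 4.12 (cv2) and the standard library are available. Lean on these libraries where they do the work, as an engineer would, in place of code of your own. Each camera call takes 0.05 s, during which the arm holds its last target. There are 200 camera calls.

## Working session

There is one attempt and no reset: what is moved stays moved. The work goes in short steps, Python scripts to look and compute and a tool call to move; the robot and the scene stay as the last step left them, time stands still between calls to the robot, and variables do not carry over. Pictures are saved under pics/ and viewed, at most 10 in all, crops included, and the job is handed in when it is done.

Besides the shell and the picture viewer there is one more tool, called after ">>>" as name([rows], argument=value, ...), one row to a line, values as JSON. apply_moves: Moves the arm, as the interface text tells. Scaled input: -1 to 1 covers 1000 mm each way for a shift and 90 degrees each way for a turn. Its arguments: {"type":"object","properties":{"targets":{"type":"array","items":{"type":"array","items":{"type":"number"}}},"newtons":{"type":"number"}},"required":["targets"]}

```bash
mkdir -p pics; ls
python3 - <<'E'
from plant import *
import cv2,numpy as np,pickle
print(get_state())
d={}
for n in("scene","top"):
    c=capture(n);d[n]=c;cv2.imwrite(f"pics/{n}0.png",c["frame"][:,:,::-1]);print(n,c["camera_matrix"],c["T"])
pickle.dump(d,open("d0.pkl","wb"))
E
```

```text
pics
{'time_s': 0.0, 'joints': array([-5.66610994e+01,  2.05927502e+01,  6.34028309e-01, -1.97611701e-02,
       -7.01343305e+01, -1.65073947e+01]), 'qd': array([ 0.02377266,  0.06568616,  0.01049551,  0.02712702, -0.06161876,
       -0.01233749]), 'joint_torque': array([-6.36197856e-04, -5.82710767e+01,  2.93057996e+01,  6.99732274e+00,
        6.82371654e-03, -1.44211845e-04]), 'tcp_pos': array([ 0.19528823, -0.64561647,  0.21511091]), 'eef_rot': array([ 1.79905504e+02, -8.63142371e-03, -1.63175217e+02]), 'contact_force': array([-0.47257929,  0.20186765,  0.63613784]), 'moment': array([-0.059081  ,  0.00847002,  0.01410694]), 'gripper_force': 0.0, 'gripper_width': 0.0877654493517836}
scene [[458.18666697   0.         253.92584044]
 [  0.         458.18666697 195.12780396]
 [  0.           0.           1.        ]] [[-0.52797338 -0.44621405  0.72259057 -0.16900051]
 [-0.84922972  0.2701017  -0.45371131  0.49050246]
 [ 0.00727942 -0.85319289 -0.52154473  0.52995988]
 [ 0.          0.          0.          1.        ]]
top [[448.20193002   0.         256.11174229]
 [  0.         448.20193002 197.16956364]
 [  0.           0.           1.        ]] [[-8.67691559e-03 -9.96342108e-01  8.50124358e-02  4.00962017e-01]
 [-9.99962002e-01  8.71687731e-03  9.88799924e-05  9.23223491e-02]
 [-8.39561273e-04 -8.50083475e-02 -9.96379885e-01  9.85202241e-01]
 [ 0.00000000e+00  0.00000000e+00  0.00000000e+00  1.00000000e+00]]
```

View pics/top0.png

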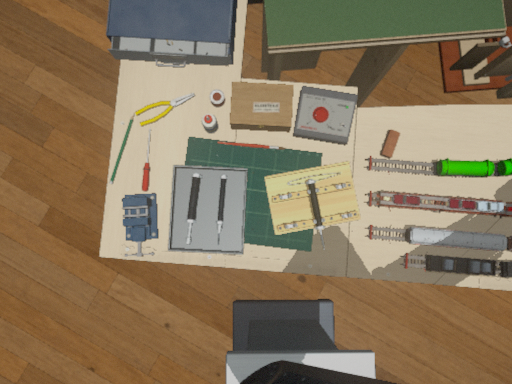

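View pics/scene0.png

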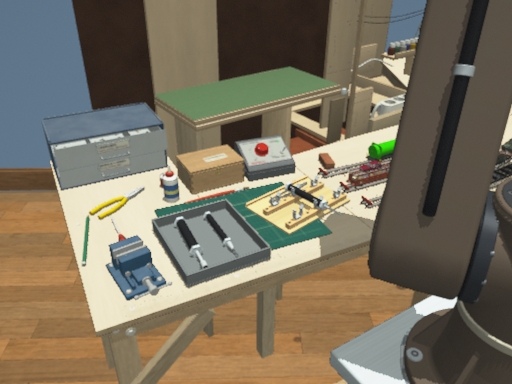

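The top view shows the tray around (208,208), with the nut driver at (193,200) and the pin vice at (222,200). The rack is around (312,198), with the scriber at (316,207). Next I'll enlarge those areas.

Run:
```python
import cv2,numpy as np,pickle
d=pickle.load(open("d0.pkl","rb"))
t=d["top"]["frame"][150:255,160:370,::-1];s=d["scene"]["frame"][170:290,145:355,::-1]
cv2.imwrite("pics/top0c.png",cv2.resize(t,None,fx=3.8,fy=3.8,interpolation=cv2.INTER_CUBIC))
cv2.imwrite("pics/scene0c.png",cv2.resize(s,None,fx=3.8,fy=3.8,interpolation=cv2.INTER_CUBIC))
```

```text
(no output)
```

View pics/top0c.png

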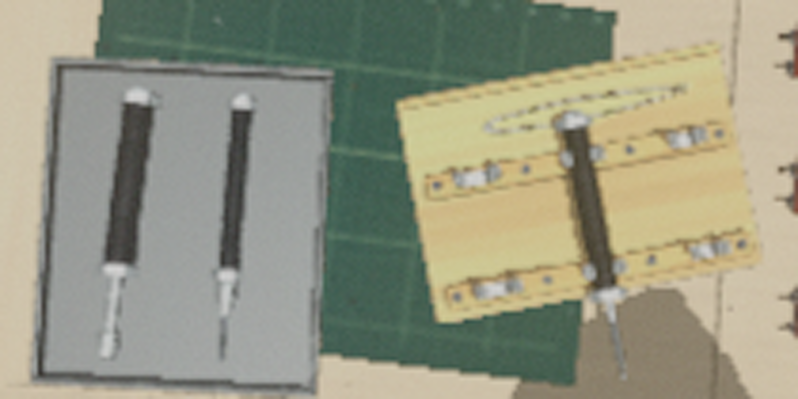

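View pics/scene0c.png

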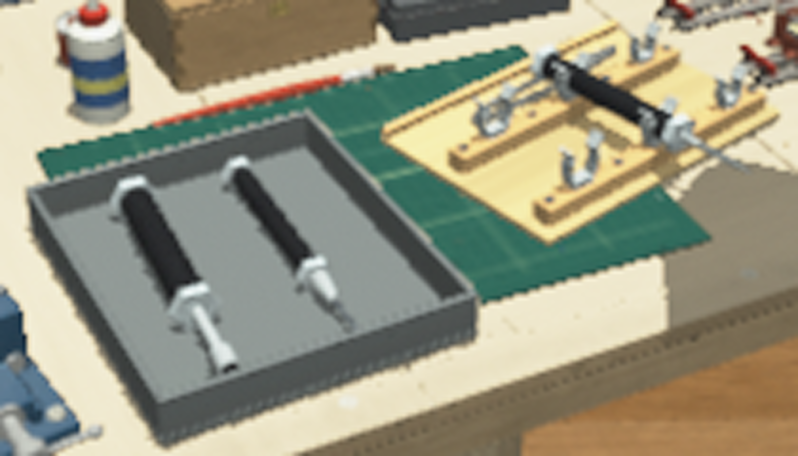

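The crops are clear. Nut driver handle runs from crop pixel (138,100) to (118,268), pin vice from (242,108) to (230,270), and scriber from (573,125) to (607,292). The empty clips are at (475,177)/(495,290) for the wide pair and (687,137)/(710,250) for the narrow pair. Now I'll measure them.

```bash
cat > h.py <<'E'
import cv2,numpy as np
from plant import *
from scipy.spatial.transform import Rotation as Ro
def ray(c,uv,z):
    uv=np.atleast_2d(uv).astype(float);K=c["camera_matrix"];T=c["T"]
    d=np.c_[(uv-[K[0,2],K[1,2]])/[K[0,0],K[1,1]],np.ones(len(uv))]@T[:3,:3].T
    o=T[:3,3];return o+d*((z-o[2])/d[:,2])[:,None]
def handles(c,zs,box,thr=75,amin=60):
    """dark blobs in box (x0,y0,x1,y1); zs by order of column -> (u,v), centre, yaw, length, width"""
    x0,y0,x1,y1=box;m=(c["frame"].max(2)<thr).astype(np.uint8)
    k=np.zeros_like(m);k[y0:y1,x0:x1]=m[y0:y1,x0:x1]
    n,l,st,ce=cv2.connectedComponentsWithStats(k)
    return [(np.c_[np.nonzero(l==i)[::-1]],st[i]) for i in sorted(range(1,n),key=lambda i:ce[i][0]) if st[i][4]>amin]
def fit(P):
    m=P[:,:2].mean(0);w,V=np.linalg.eigh(np.cov((P[:,:2]-m).T));a=V[:,1]*np.sign(V[0,1]);q=(P[:,:2]-m)@np.c_[a,[-a[1],a[0]]]
    mid=(np.percentile(q,1,0)+np.percentile(q,99,0))/2
    return m+a*mid[0],np.degrees(np.arctan2(a[1],a[0])),np.ptp(q,0),m
def move(p,yaw):
    """total shift (tool axes, normalised) and turn to reach p with tool down at yaw"""
    s=get_state();R=Ro.from_euler("xyz",s["eef_rot"],degrees=True);G=Ro.from_euler("xyz",[180,0,yaw],degrees=True)
    print("shift",np.round(R.inv().apply(np.array(p)-s["tcp_pos"]),4),"turn/90",np.round((R.inv()*G).as_rotvec(degrees=True)/90,4))
E
python3 - <<'E'
from h import *
import pickle
d=pickle.load(open("d0.pkl","rb"));c=d["top"]
np.set_printoptions(precision=4,suppress=True)
for n,box in (("tray",(176,172,240,245)),("rack",(300,170,330,235))):
    for uv,st in handles(c,None,box): 
        z={"tray":.0175 if uv[:,0].mean()<208 else .0145,"rack":.0325}[n]
        print(n,st,*fit(ray(c,uv,z)))
# rack plate: yellow
hsv=cv2.cvtColor(c["frame"],cv2.COLOR_RGB2HSV);m=np.zeros(hsv.shape[:2],np.uint8)
b=cv2.inRange(hsv,(14,60,120),(32,255,255));m[155:240,262:362]=b[155:240,262:362]
m=cv2.morphologyEx(m,cv2.MORPH_OPEN,np.ones((3,3)))
cs=max(cv2.findContours(m,0,2)[0],key=cv2.contourArea);P=ray(c,cs[:,0],.008)[:,:2].astype(np.float32)
print("plate",cv2.minAreaRect(cv2.convexHull(P)))
# tray outside
m=(c["frame"].max(2)<150)&(np.ptp(c["frame"].astype(int),2)<18)
k=np.zeros(m.shape,np.uint8);k[158:260,164:255]=m[158:260,164:255]
k=cv2.morphologyEx(k,cv2.MORPH_OPEN,np.ones((3,3)))
cs=max(cv2.findContours(k,0,2)[0],key=cv2.contourArea);print("tray",cv2.minAreaRect(ray(c,cs[:,0],.029)[:,:2].astype(np.float32)))
# clips: crop-pixel picks
for nm,q,z in(("wide",[(475,176),(495,289)],.043),("slim",[(687,137),(710,250)],.038)):
    uv=(np.array(q)+.5)/3.8-.5+[160,150];W=ray(c,uv,z);print(nm,W[:,:2],W.mean(0)[:2])
# scene view check of handles
c=d["scene"]
for n,box in(("tray",(170,212,240,246)),("rack",(280,180,335,215))):
    for uv,st in handles(c,None,box):
        z={"tray":.0175 if uv[:,0].mean()<200 else .0145,"rack":.0325}[n];print("scene",n,st,*fit(ray(c,uv,z)))
E
```

```text
tray [188 178  12  41 240] [0.4836 0.228 ] -7.14972627002667 [0.088  0.0159] [0.4844 0.2279]
tray [218 179   8  41 161] [0.4813 0.1679] -4.7586560113423415 [0.0881 0.0095] [0.4828 0.1677]
plate ((0.4829190671443939, -0.029370225965976715), (0.13294169306755066, 0.19186505675315857), 9.867968559265137)
tray ((0.46596238017082214, 0.19483990967273712), (0.16040459275245667, 0.1720045804977417), 86.85857391357422)
wide [[0.4834 0.0322]
 [0.4207 0.0221]] [0.452  0.0271]
slim [[ 0.5047 -0.087 ]
 [ 0.4414 -0.0982]] [ 0.4731 -0.0926]
scene tray [177 220  21  26 256] [0.4946 0.2262] -8.104541259973377 [0.0862 0.0192] [0.4918 0.2266]
scene tray [206 214  21  27 173] [0.4852 0.1671] -5.943625773549136 [0.0923 0.014 ] [0.4838 0.1673]
scene rack [293 186  28  20 147] [ 0.4633 -0.0341] 6.633959683883046 [0.0869 0.0239] [ 0.4653 -0.0339]
```

Run:
```python
from h import *
import pickle
d=pickle.load(open("d0.pkl","rb"));c=d["top"]
np.set_printoptions(precision=4,suppress=True)
for thr in(90,105):
  for uv,st in handles(c,None,(300,165,335,235),thr,30): print(thr,st,*fit(ray(c,uv,.0325)))
move([.55,-.25,.2],172.8)
move([.484,.228,.2],172.8)
```

```text
90 [309 184  13  42 216] [ 0.4661 -0.0323] 9.95595568282818 [0.0894 0.0119] [ 0.466  -0.0323]
105 [300 229  13   6  66] [ 0.4074 -0.0128] -84.08090547848542 [0.0265 0.0114] [ 0.4075 -0.0137]
105 [300 165  20   4  49] [ 0.5489 -0.0221] -85.24133771821234 [0.0413 0.0071] [ 0.5485 -0.0175]
105 [308 184  14  42 242] [ 0.4663 -0.0323] 10.350027418256563 [0.0898 0.0132] [ 0.4664 -0.0322]
shift [-0.454   0.276   0.0156] turn/90 [ 0.0009 -0.0003  0.267 ]
shift [-0.5292  0.7527  0.0163] turn/90 [ 0.0009 -0.0003  0.267 ]
```

>>> apply_moves([
  [1,-0.0325,0.0197,0,0,0,0],
  [1,-0.0325,0.0197,0,0,0,0],
  [1,-0.0325,0.0197,0,0,0,0],
  [1,-0.0325,0.0197,0,0,0,0],
  [1,-0.0325,0.0197,0,0,0,0],
  [1,-0.0325,0.0197,0,0,0,0],
  [1,-0.0325,0.0197,0,0,0,0],
  [1,-0.0325,0.0197,0,0,0,0],
  [1,-0.0325,0.0197,0,0,0,0],
  [1,-0.0325,0.0197,0,0,0,0],
  [1,-0.0325,0.0197,0,0,0,0],
  [1,-0.0325,0.0197,0,0,0,0],
  [1,-0.0325,0.0197,0,0,0,0],
  [1,-0.0325,0.0197,0,0,0,0],
])

```text
time_s: 1.27
tcp_pos: [0.5519, -0.2486, 0.2159]
eef_rot: [180.0, -0.0, -163.2]
contact_force: [0.6, -0.6, -0.1]
gripper_width: 0.0878
gripper_force: 0.0
```

>>> apply_moves([
  [0.34,-0.0058,0.0367,0,0,0,0],
  [0.34,-0.0058,0.0367,0,0,0,0],
  [0.34,-0.0058,0.0367,0,0,0,0],
  [0.34,-0.0058,0.0367,0,0,0,0],
  [0.34,-0.0058,0.0367,0,0,0,0],
  [0.34,-0.0058,0.0367,0,0,0,0],
  [0.34,-0.0058,0.0367,0,0,0,0],
  [0.34,-0.0058,0.0367,0,0,0,0],
  [0.34,-0.0058,0.0367,0,0,0,0],
  [0.34,-0.0058,0.0367,0,0,0,0],
  [0.34,-0.0058,0.0367,0,0,0,0],
  [0.34,-0.0058,0.0367,0,0,0,0],
  [0.34,-0.0058,0.0367,0,0,0,0],
  [0.34,0,0,0,0,0,0.067],
  [0.34,0,0,0,0,0,0.067],
  [0.34,0,0,0,0,0,0.067],
  [0.34,0,0,0,0,0,0.067],
  [0.34,0,0,0,0,0,0],
  [0.34,0,0,0,0,0,0],
])

```text
time_s: 2.85
tcp_pos: [0.4849, 0.2281, 0.2158]
eef_rot: [-180.0, -0.0, 172.9]
contact_force: [0.6, -0.7, -0.3]
gripper_width: 0.0295
gripper_force: 0.0
```

Run:
```python
from h import *
print(get_state()["gripper_width"])
move([.484,.228,.06],172.8)
move([.484,.228,.028],172.8)
```

```text
0.02954896742843141
shift [ 8.000e-04 -1.000e-04  1.558e-01] turn/90 [-0.0002 -0.0002  0.0011]
shift [ 8.000e-04 -1.000e-04  1.878e-01] turn/90 [-0.0002 -0.0002  0.0011]
```

>>> apply_moves([
  [0.34,0,0,0.03,0,0,0],
  [0.34,0,0,0.03,0,0,0],
  [0.34,0,0,0.03,0,0,0],
  [0.34,0,0,0.03,0,0,0],
  [0.34,0,0,0.03,0,0,0],
  [0.34,0,0,0.015,0,0,0],
  [0.34,0,0,0.012,0,0,0],
  [0.34,0,0,0.01,0,0,0],
  [0.34,0,0,0,0,0,0],
  [0.34,0,0,0,0,0,0],
])

```text
time_s: 3.68
tcp_pos: [0.4851, 0.228, 0.029]
eef_rot: [-180.0, -0.0, 172.8]
contact_force: [-0.1, 0.2, 0.2]
gripper_width: 0.0299
gripper_force: 0.0
```

>>> apply_moves([
  [0,0,0,0,0,0,0],
  [0,0,0,0,0,0,0],
  [0,0,0,0,0,0,0],
  [0,0,0,0,0,0,0],
  [0,0,0,0,0,0,0],
  [0,0,0,0,0,0,0],
], newtons=45)

```text
time_s: 4.18
tcp_pos: [0.4852, 0.2283, 0.0294]
eef_rot: [180.0, 0.0, 172.7]
contact_force: [0.0, 0.3, -0.6]
gripper_width: 0.001
gripper_force: 0.0
```

The gripper closed on nothing, so I need to look.

Run:
```python
from h import *
a=capture("top")["frame"][150:255,160:265];b=capture("scene")["frame"][190:295,140:275]
z=lambda f:cv2.resize(f[:,:,::-1],None,fx=3.3,fy=3.3,interpolation=cv2.INTER_CUBIC)
cv2.imwrite("pics/m1.png",np.hstack([z(a),z(b)]));print(get_state())
```

```text
{'time_s': 4.2833, 'joints': array([ 4.61564031e+01,  1.90389619e+01, -2.99364441e+01,  5.32692261e-04,
       -4.10109201e+01, -1.43438871e+02]), 'qd': array([-0.00584369,  0.17556689, -0.00415642,  0.05773019,  0.06253878,
       -0.03611343]), 'joint_torque': array([-1.35886879e-03, -4.73403060e+01,  2.04026681e+01,  4.80677381e+00,
       -7.72996154e-02,  1.35958944e-03]), 'tcp_pos': array([0.48512489, 0.22821954, 0.02919806]), 'eef_rot': array([1.79989225e+02, 8.42609510e-03, 1.72717933e+02]), 'contact_force': array([ 0.72902396, -0.40526737,  0.0144098 ]), 'moment': array([-0.05638883, -0.04716913, -0.02053273]), 'gripper_force': 0.0, 'gripper_width': 0.0006350497371687459}
```

View pics/m1.png

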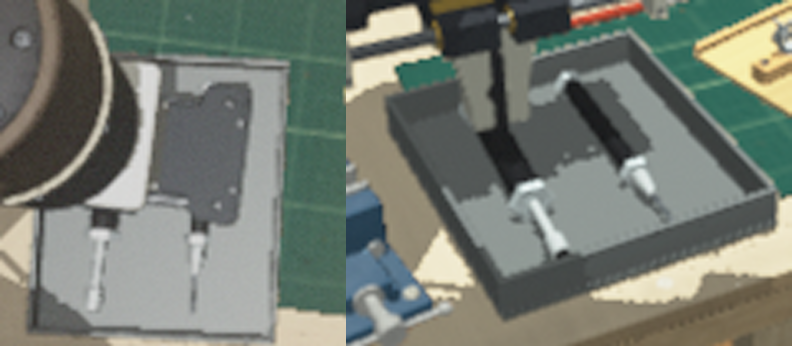

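The top view has the gripper covering the handle. In the scene view the shut fingers (490,90) hide mid-handle, and the nut driver doesn't seem to have moved. I'll use the depth image to see where the fingertips really are.

Run:
```python
from h import *
np.set_printoptions(precision=3,suppress=True)
c=capture("scene");K=c["camera_matrix"];T=c["T"]
def w(u,v):
    z=c["range_z"][v,u];return T[:3,:3]@(np.array([(u-K[0,2])/K[0,0],(v-K[1,2])/K[1,1],1])*z)+T[:3,3]
# crop->image : second panel starts at x=346 (105*3.3), origin (140,190)
for x,y in[(480,75),(480,110),(488,122),(515,75),(515,110),(520,122),(500,80),(500,105),(500,150),(510,170),(525,195),(475,130)]:
    u,v=int((x-346)/3.3+140),int(y/3.3+190);print((x,y),(u,v),w(u,v),c["frame"][v,u])
```

```text
(480, 75) (180, 212) [0.474 0.241 0.079] [127 129 117]
(480, 110) (180, 223) [0.476 0.243 0.055] [127 129 118]
(488, 122) (183, 226) [0.474 0.238 0.048] [128 130 118]
(515, 75) (191, 212) [0.473 0.221 0.074] [128 130 118]
(515, 110) (191, 223) [0.472 0.223 0.05 ] [127 129 118]
(520, 122) (192, 226) [0.473 0.221 0.042] [109 110 103]
(500, 80) (186, 214) [0.475 0.23  0.071] [29 31 32]
(500, 105) (186, 221) [0.474 0.232 0.057] [31 33 33]
(500, 150) (186, 235) [0.476 0.233 0.024] [31 31 32]
(510, 170) (189, 241) [-0.169  0.491  0.53 ] [40 41 43]
(525, 195) (194, 249) [0.432 0.238 0.024] [130 141 140]
(475, 130) (179, 229) [0.477 0.245 0.042] [ 98 101  94]
```

Run:
```python
from h import *
np.set_printoptions(precision=3,suppress=True)
c=capture("scene");K=c["camera_matrix"];T=c["T"]
def w(u,v):
    z=c["range_z"][v,u];return T[:3,:3]@(np.array([(u-K[0,2])/K[0,0],(v-K[1,2])/K[1,1],1])*z)+T[:3,3]
for u in(180,186,191):
    for v in range(192,240,2): print(u,v,w(u,v),c["frame"][v,u])
# where fingertips ought to show for the reported pose
R=Ro.from_euler("xyz",get_state()["eef_rot"],degrees=True);p=get_state()["tcp_pos"]
for off in([0,0,0],[0,0,.019],[0,0,-.047]):
    q=T[:3,:3].T@(p+R.apply(off)-T[:3,3]);print(off,K@q/q[2])
```

```text
180 192 [0.46  0.243 0.129] [41 43 46]
180 194 [0.455 0.246 0.128] [64 69 73]
180 196 [0.449 0.248 0.128] [62 66 71]
180 198 [0.448 0.249 0.125] [38 41 44]
180 200 [0.448 0.249 0.121] [38 42 45]
180 202 [0.448 0.25  0.118] [38 41 44]
180 204 [0.449 0.25  0.113] [39 43 45]
180 206 [0.45  0.25  0.108] [ 99 101  94]
180 208 [0.475 0.24  0.087] [127 130 118]
180 210 [0.476 0.24  0.083] [127 130 118]
180 212 [0.477 0.24  0.077] [127 129 117]
180 214 [0.475 0.241 0.075] [128 130 118]
180 216 [0.475 0.242 0.071] [126 129 117]
180 218 [0.474 0.242 0.067] [128 129 118]
180 220 [0.472 0.243 0.064] [128 130 118]
180 222 [0.475 0.243 0.058] [127 129 118]
180 224 [0.475 0.243 0.054] [127 129 117]
180 226 [0.473 0.244 0.051] [128 130 118]
180 228 [0.474 0.244 0.046] [124 126 115]
180 230 [0.502 0.234 0.021] [37 38 37]
180 232 [0.501 0.235 0.017] [63 66 66]
180 234 [0.51  0.232 0.005] [83 88 86]
180 236 [0.502 0.235 0.007] [84 88 88]
180 238 [0.496 0.237 0.007] [83 88 87]
186 192 [0.471 0.228 0.118] [30 31 35]
186 194 [0.473 0.228 0.113] [ 96 101 103]
186 196 [0.455 0.235 0.121] [113 118 120]
186 1
[... 1202 characters left out ...]
[128 130 118]
191 212 [0.473 0.221 0.073] [127 130 118]
191 214 [0.472 0.221 0.07 ] [128 129 118]
191 216 [0.472 0.222 0.065] [129 131 119]
191 218 [0.473 0.222 0.061] [128 130 118]
191 220 [0.474 0.222 0.055] [128 130 118]
191 222 [0.471 0.223 0.053] [128 130 118]
191 224 [0.473 0.222 0.047] [127 130 118]
191 226 [0.472 0.223 0.044] [114 117 107]
191 228 [0.515 0.206 0.006] [82 87 86]
191 230 [0.509 0.209 0.007] [79 84 83]
191 232 [0.501 0.212 0.008] [61 64 63]
191 234 [0.477 0.222 0.022] [25 27 27]
191 236 [0.468 0.227 0.025] [30 30 29]
191 238 [0.463 0.229 0.024] [29 29 30]
[0, 0, 0] [186.135 229.848   1.   ]
[0, 0, 0.019] [186.84  238.058   1.   ]
[0, 0, -0.047] [184.319 208.695   1.   ]
```

The depth shows the real fingertips at z ≈ 0.041, where the reported pose puts them at 0.010. The hand therefore sits about 31 mm higher than reported, while x and y agree. I'll open, go down part of the way and measure again.

>>> apply_moves([
  [0.34,0,0,0,0,0,0],
  [0.34,0,0,0,0,0,0],
  [0.34,0,0,0,0,0,0],
  [0.34,0,0,0,0,0,0],
  [0.34,0,0,0,0,0,0],
  [0.34,0,0,0.005,0,0,0],
  [0.34,0,0,0.005,0,0,0],
  [0.34,0,0,0.005,0,0,0],
  [0.34,0,0,0.005,0,0,0],
  [0.34,0,0,0,0,0,0],
  [0.34,0,0,0,0,0,0],
])

```text
time_s: 5.3
tcp_pos: [0.4848, 0.2279, 0.0085]
eef_rot: [-179.9, -0.0, 172.7]
contact_force: [-0.5, -0.3, -0.4]
gripper_width: 0.0298
gripper_force: 0.0
```

```bash
cat >> h.py <<'E'
def tip():
    """lowest z of the grey finger steel in the scene view near the TCP, and finger y extents"""
    s=get_state();c=capture("scene");K=c["camera_matrix"];T=c["T"];f=c["frame"].astype(int)
    v,u=np.mgrid[:384,:512];z=c["range_z"]
    P=np.stack([(u-K[0,2])/K[0,0]*z,(v-K[1,2])/K[1,1]*z,z],-1)@T[:3,:3].T+T[:3,3]
    m=(abs(f[...,0]-127)<6)&(abs(f[...,2]-118)<6)&(f[...,0]>f[...,2]+5)&(np.hypot(P[...,0]-s["tcp_pos"][0],P[...,1]-s["tcp_pos"][1])<.05)&(P[...,2]<.2)
    m=cv2.morphologyEx(m.astype(np.uint8),cv2.MORPH_OPEN,np.ones((2,2)))>0
    Q=P[m];R=Ro.from_euler("xyz",s["eef_rot"],degrees=True);L=(Q-s["tcp_pos"])@R.as_matrix()
    print("tcp",s["tcp_pos"],"steel n",len(Q),"z world 1%",np.percentile(Q[:,2],[0,1,3]),"tool z max",L[:,2].max(),"F",s["contact_force"],"w",s["gripper_width"])
E
python3 - <<'E'
from h import *
tip()
E
```

```text
tcp [0.48481429 0.22788435 0.00847714] steel n 873 z world 1% [0.00546168 0.00694777 0.02379666] tool z max 0.0030337816123924425 F [-0.52491052 -0.2745441  -0.42762197] w 0.029799509096095925
```

>>> apply_moves([
  [0.34,0,0,0.005,0,0,0],
  [0.34,0,0,0.003,0,0,0],
  [0.34,0,0,0.002,0,0,0],
  [0.34,0,0,0,0,0,0],
  [0.34,0,0,0,0,0,0],
  [0,0,0,0,0,0,0],
  [0,0,0,0,0,0,0],
  [0,0,0,0,0,0,0],
  [0,0,0,0,0,0,0],
  [0,0,0,0,0,0,0],
], newtons=45)

```text
time_s: 6.18
tcp_pos: [0.4851, 0.2282, -0.0008]
eef_rot: [180.0, 0.0, 172.7]
contact_force: [0.6, -0.7, 0.5]
gripper_width: 0.0165
gripper_force: 45.0
```

Run:
```python
from h import *
np.set_printoptions(precision=3,suppress=True)
c=capture("scene");K=c["camera_matrix"];T=c["T"]
f=c["frame"][195:275,150:240,::-1];cv2.imwrite("pics/m2.png",cv2.resize(f,None,fx=6.6,fy=6.6,interpolation=cv2.INTER_CUBIC))
def w(u,v):
    z=c["range_z"][v,u];return T[:3,:3]@(np.array([(u-K[0,2])/K[0,0],(v-K[1,2])/K[1,1],1])*z)+T[:3,3]
for u in(178,198):
    for v in range(224,248,2): print(u,v,w(u,v),c["frame"][v,u])
```

```text
178 224 [0.475 0.247 0.055] [127 129 117]
178 226 [0.476 0.247 0.05 ] [128 130 118]
178 228 [0.477 0.247 0.045] [129 131 119]
178 230 [0.475 0.248 0.042] [128 130 118]
178 232 [0.477 0.248 0.037] [128 129 118]
178 234 [0.475 0.249 0.034] [127 128 117]
178 236 [0.476 0.249 0.028] [128 130 119]
178 238 [0.478 0.248 0.022] [127 129 118]
178 240 [0.476 0.249 0.02 ] [127 129 118]
178 242 [0.475 0.25  0.016] [125 127 115]
178 244 [0.483 0.248 0.005] [85 90 87]
178 246 [0.476 0.251 0.006] [83 88 87]
198 224 [0.472 0.209 0.043] [128 130 119]
198 226 [0.469 0.211 0.041] [128 129 118]
198 228 [0.471 0.21  0.035] [128 130 118]
198 230 [0.472 0.21  0.03 ] [128 130 119]
198 232 [0.473 0.21  0.025] [128 130 119]
198 234 [0.471 0.211 0.022] [128 130 118]
198 236 [0.47  0.212 0.018] [128 130 118]
198 238 [0.473 0.211 0.011] [106 109 102]
198 240 [0.473 0.211 0.006] [83 88 86]
198 242 [0.468 0.214 0.006] [82 87 86]
198 244 [0.464 0.216 0.005] [104 111 109]
198 246 [0.457 0.219 0.006] [193 207 205]
```

View pics/m2.png

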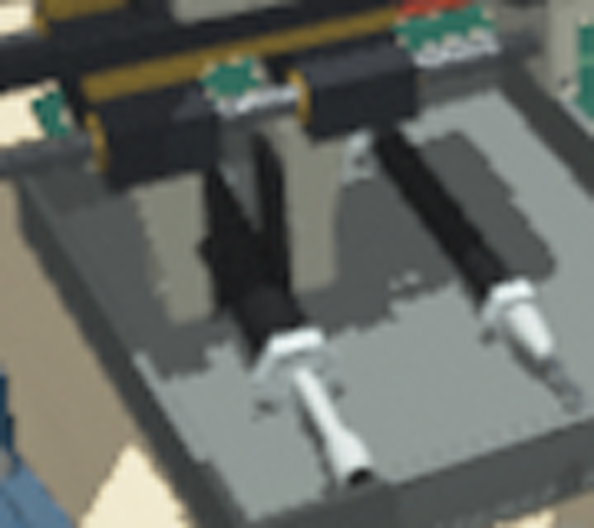

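The jaws now straddle the handle, with steel tips at z ≈ 0.012 and the handle between them around (250,265) in the crop. Next I'll lift it.

>>> apply_moves([
  [0,0,0,-0.01,0,0,0],
  [0,0,0,-0.02,0,0,0],
  [0,0,0,-0.03,0,0,0],
  [0,0,0,-0.03,0,0,0],
  [0,0,0,-0.02,0,0,0],
  [0,0,0,-0.01,0,0,0],
  [0,0,0,0,0,0,0],
  [0,0,0,0,0,0,0],
])

```text
time_s: 6.9
tcp_pos: [0.4848, 0.2282, 0.1192]
eef_rot: [180.0, 0.0, 172.7]
contact_force: [-0.2, 0.5, -1.1]
gripper_width: 0.0172
gripper_force: 45.0
```

Run:
```python
from h import *
np.set_printoptions(precision=4,suppress=True)
print(get_state()["gripper_width"],get_state()["contact_force"])
move([.453,.027,.119],-170)
c=capture("scene");c0=capture("top")
f=c["frame"][150:250,130:280,::-1];cv2.imwrite("pics/m3.png",cv2.resize(f,None,fx=5,fy=5,interpolation=cv2.INTER_CUBIC))
```

```text
0.017238351547023707 [-0.2477  0.5211 -1.0641]
shift [ 0.006  -0.2036 -0.    ] turn/90 [ 0.0005  0.0002 -0.1923]
```

View pics/m3.png

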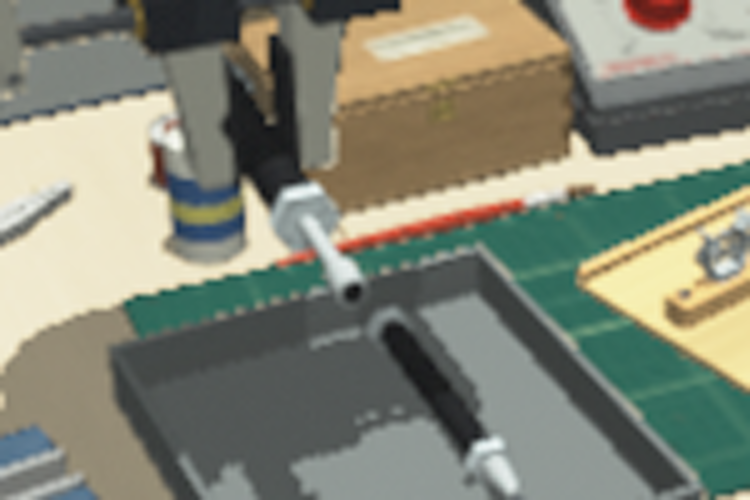

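The nut driver (270,160 in the crop) hangs level and centred in the jaws. Now I'll move it over the wide clips.

>>> apply_moves([
  [0,0.001,-0.034,0,0,0,0],
  [0,0.001,-0.034,0,0,0,0],
  [0,0.001,-0.034,0,0,0,0],
  [0,0.001,-0.034,0,0,0,0],
  [0,0.001,-0.034,0,0,0,0],
  [0,0.001,-0.0336,0,0,0,0],
  [0,0,0,0,0,0,-0.064],
  [0,0,0,0,0,0,-0.064],
  [0,0,0,0,0,0,-0.064],
  [0,0,0,0.03,0,0,0],
  [0,0,0,0.02,0,0,0],
  [0,0,0,0,0,0,0],
  [0,0,0,0,0,0,0],
])

```text
time_s: 8.08
tcp_pos: [0.452, 0.0262, 0.0677]
eef_rot: [-179.9, -0.3, -170.0]
contact_force: [-0.2, 0.1, 0.1]
gripper_width: 0.0169
gripper_force: 45.0
```

Run:
```python
from h import *
np.set_printoptions(precision=4,suppress=True)
s=get_state();move([.453,.027,.0157],-170)
z=s["tcp_pos"][2]+.0183;print("axis z expected",z)
for n in("top","scene"):
    c=capture(n);K=c["camera_matrix"];T=c["T"]
    v,u=np.mgrid[:384,:512];r=c["range_z"];P=np.stack([(u-K[0,2])/K[0,0]*r,(v-K[1,2])/K[1,1]*r,r],-1)@T[:3,:3].T+T[:3,3]
    a=np.radians(10);d=P-[.453,.027,0];x=d[...,0]*np.cos(a)+d[...,1]*np.sin(a);y=-d[...,0]*np.sin(a)+d[...,1]*np.cos(a)
    for lo,hi in((-.1,-.085),(-.085,-.06),(-.057,-.053),(-.05,-.04),(-.04,-.025),(.025,.04),(.04,.05),(.05,.06)):
        m=(x>lo)&(x<hi)&(abs(y)<.014)&(P[...,2]>z-.014)&(P[...,2]<z+.014)&(r>0)
        if m.sum()>2: print(n,lo,hi,m.sum(),"ztop",np.percentile(P[m][:,2],90),"ymid",np.median(y[m]),np.percentile(y[m],[2,98]))
f=c["frame"][130:250,180:360,::-1];cv2.imwrite("pics/m4.png",cv2.resize(f,None,fx=4.4,fy=4.4,interpolation=cv2.INTER_CUBIC))
```

```text
shift [-0.0014  0.0007  0.052 ] turn/90 [-0.001  -0.0029 -0.0001]
axis z expected 0.08598627434435221
top -0.1 -0.085 39 ztop 0.09374199622959471 ymid 0.0005210167304600423 [-0.0047  0.0055]
top -0.085 -0.06 22 ztop 0.09047038298213214 ymid 0.00015369866184018234 [-0.0024  0.0033]
scene -0.1 -0.085 48 ztop 0.09173743663227937 ymid 0.0043432248970501275 [-0.0029  0.0072]
scene -0.085 -0.06 35 ztop 0.08999476801333775 ymid 0.003406849402937057 [0.0005 0.0066]
scene -0.057 -0.053 55 ztop 0.09658612822887958 ymid 0.0037747930335333465 [-0.0073  0.0133]
scene -0.05 -0.04 37 ztop 0.09632569001406537 ymid 0.008372397350770729 [-0.0029  0.0119]
scene -0.04 -0.025 61 ztop 0.0950349346269253 ymid 0.0083174553612762 [-0.0038  0.0117]
scene 0.025 0.04 24 ztop 0.09345499665839632 ymid 0.009251239134936032 [0.0038 0.0121]
scene 0.04 0.05 11 ztop 0.09667086058971569 ymid 0.0033371079663734315 [-0.0033  0.0108]
```

View pics/m4.png

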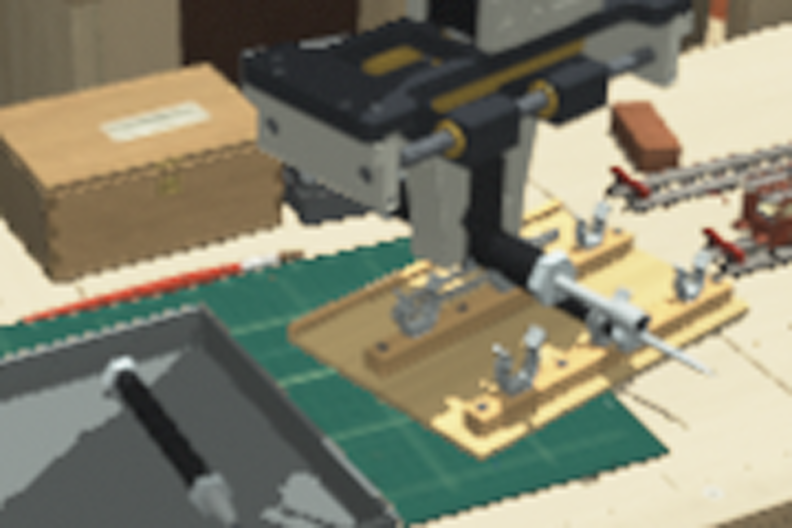

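The nut driver hangs level over the wide clips (collar at 550,275), with its axis within 1 mm of the clip line. Now I'll press it down in stages.

>>> apply_moves([
  [0,-0.001,0,0.015,0,0,0],
  [0,0,0,0.012,0,0,0],
  [0,0,0,0.006,0,0,0],
  [0,0,0,0.003,0,0,0],
  [0,0,0,0.003,0,0,0],
  [0,0,0,0,0,0,0],
], newtons=55)

```text
time_s: 8.68
tcp_pos: [0.4548, 0.0272, 0.0305]
eef_rot: [-180.0, 0.0, -170.0]
contact_force: [0.9, -1.9, -0.8]
gripper_width: 0.0168
gripper_force: 55.0
```

>>> apply_moves([
  [0,0,0,0.002,0,0,0],
  [0,0,0,0.002,0,0,0],
  [0,0,0,0.002,0,0,0],
  [0,0,0,0.002,0,0,0],
  [0,0,0,0,0,0,0],
])

```text
time_s: 9.1
tcp_pos: [0.4554, 0.0269, 0.0229]
eef_rot: [-180.0, 0.1, -170.0]
contact_force: [4.8, -7.6, -0.2]
gripper_width: 0.0161
gripper_force: 55.0
```

>>> apply_moves([
  [0,0,0,0.002,0,0,0],
  [0,0,0,0.002,0,0,0],
  [0,0,0,0.001,0,0,0],
  [0,0,0,0,0,0,0],
  [0,0,0,0,0,0,0],
])

```text
time_s: 9.52
tcp_pos: [0.4545, 0.0264, 0.0174]
eef_rot: [-180.0, 0.0, -170.0]
contact_force: [3.3, -6.9, -3.6]
gripper_width: 0.0169
gripper_force: 55.0
```

>>> apply_moves([
  [0,0,-0.001,0.001,0,0,0],
  [0,0,0,0.001,0,0,0],
  [0,0,0,0.001,0,0,0],
  [0,0,0,0,0,0,0],
  [0,0,0,0,0,0,0],
])

```text
time_s: 9.93
tcp_pos: [0.4545, 0.0256, 0.0153]
eef_rot: [-180.0, 0.0, -170.0]
contact_force: [-3.6, -5.6, 14.7]
gripper_width: 0.0168
gripper_force: 55.0
```

>>> apply_moves([
  [0.32,0,0,0,0,0,0],
  [0.32,0,0,0,0,0,0],
  [0.32,0,0,0,0,0,0],
  [0.32,0,0,0,0,0,0],
  [0.32,0,0,0,0,0,0],
  [0.32,0,0,-0.01,0,0,0],
  [0.32,0,0,-0.03,0,0,0],
  [0.32,0,0,-0.04,0,0,0],
  [0.32,0,0,-0.025,0,0,0],
  [0.32,0,0,0,0,0,0],
  [0.32,0,0,0,0,0,0],
])

```text
time_s: 10.85
tcp_pos: [0.4555, 0.0268, 0.1206]
eef_rot: [179.9, 0.2, -170.0]
contact_force: [-0.6, 0.2, -0.8]
gripper_width: 0.0278
gripper_force: 0.0
```

Run:
```python
from h import *
np.set_printoptions(precision=4,suppress=True)
move([.4815,.1675,.12],175)
c=capture("scene");K=c["camera_matrix"];T=c["T"]
f=c["frame"][130:250,180:360,::-1];cv2.imwrite("pics/m5.png",cv2.resize(f,None,fx=4.4,fy=4.4,interpolation=cv2.INTER_CUBIC))
v,u=np.mgrid[:384,:512];r=c["range_z"];P=np.stack([(u-K[0,2])/K[0,0]*r,(v-K[1,2])/K[1,1]*r,r],-1)@T[:3,:3].T+T[:3,3]
a=np.radians(10)
for nm,o in(("wide",[.453,.027,0]),("scriber",[.4634,-.0321,0])):
  d=P-o;x=d[...,0]*np.cos(a)+d[...,1]*np.sin(a);y=-d[...,0]*np.sin(a)+d[...,1]*np.cos(a)
  for lo,hi in((-.06,-.05),(-.05,-.04),(-.025,-.01),(-.01,.01),(.01,.025),(.04,.05),(.05,.06)):
    m=(x>lo)&(x<hi)&(abs(y)<.013)&(P[...,2]>.03)&(P[...,2]<.09)&(r>0)
    if m.sum()>2: print(nm,lo,hi,m.sum(),"ztop",np.percentile(P[m][:,2],[50,90]),np.percentile(y[m],[2,98]))
```

```text
shift [-0.05   0.134  0.001] turn/90 [0.0012 0.0023 0.1667]
wide -0.06 -0.05 54 ztop [0.0372 0.0431] [-0.0114  0.0115]
wide -0.05 -0.04 33 ztop [0.0402 0.0435] [-0.0047  0.0106]
wide -0.025 -0.01 48 ztop [0.0394 0.042 ] [-0.0041  0.0092]
wide -0.01 0.01 68 ztop [0.039  0.0424] [-0.0049  0.0097]
wide 0.01 0.025 50 ztop [0.0391 0.0421] [-0.0038  0.0089]
wide 0.04 0.05 44 ztop [0.0405 0.0437] [-0.0075  0.0125]
wide 0.05 0.06 3 ztop [0.043  0.0432] [-0.0022  0.0066]
scriber -0.06 -0.05 25 ztop [0.0345 0.0406] [-0.0076  0.008 ]
scriber -0.05 -0.04 33 ztop [0.0365 0.0409] [-0.0088  0.0103]
scriber -0.025 -0.01 42 ztop [0.0368 0.0391] [-0.0047  0.0085]
scriber -0.01 0.01 49 ztop [0.0368 0.0393] [-0.0038  0.009 ]
scriber 0.01 0.025 37 ztop [0.036  0.0395] [-0.0022  0.0072]
scriber 0.04 0.05 34 ztop [0.0374 0.0405] [-0.0055  0.0103]
scriber 0.05 0.06 12 ztop [0.0384 0.041 ] [-0.0056  0.0093]
```

View pics/m5.png

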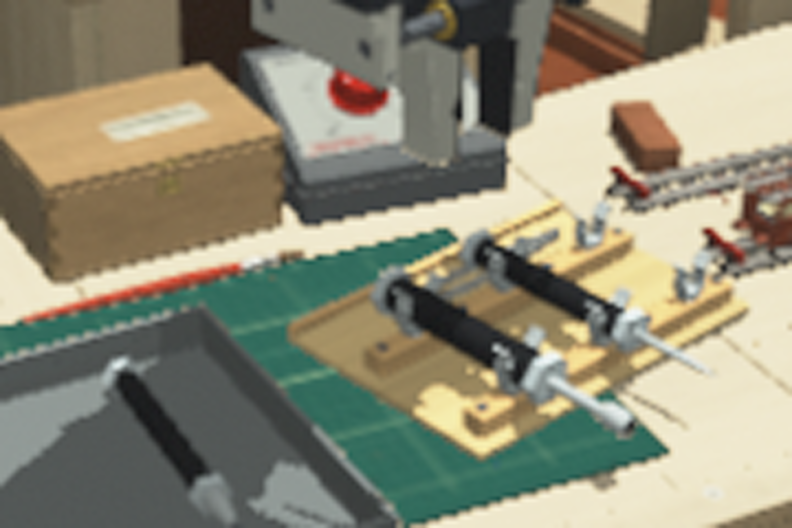

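The nut driver is seated level in the wide clips, collars at (390,287) and (545,375). Its handle tops read 42 mm at both ends, consistent with the scriber's 39 mm. The pin vice is next.

>>> apply_moves([
  [0.32,-0.01,0.0268,0,0,0,0],
  [0.32,-0.01,0.0268,0,0,0,0],
  [0.32,-0.01,0.0268,0,0,0,0],
  [0.32,-0.01,0.0268,0,0,0,0],
  [0.32,-0.01,0.0268,0,0,0,0],
  [0.32,0,0,0,0,0,0.055],
  [0.32,0,0,0,0,0,0.055],
  [0.32,0,0,0,0,0,0.055],
  [0.32,0,0,0.03,0,0,0],
  [0.32,0,0,0.03,0,0,0],
  [0.32,0,0,0,0,0,0],
  [0.32,0,0,0,0,0,0],
])

```text
time_s: 11.9
tcp_pos: [0.4789, 0.1655, 0.0572]
eef_rot: [-179.7, -0.2, 175.1]
contact_force: [1.1, -0.6, 0.8]
gripper_width: 0.028
gripper_force: 0.0
```

Run:
```python
from h import *
move([.4815,.1677,-.0033],175)
```

```text
shift [-0.0026  0.0027  0.0604] turn/90 [-0.0028 -0.0027  0.0017]
```

>>> apply_moves([
  [0.32,-0.0025,0.002,0.02,0,0,0],
  [0.32,0,0,0.02,0,0,0],
  [0.32,0,0,0.01,0,0,0],
  [0.32,0,0,0.005,0,0,0],
  [0.32,0,0,0.003,0,0,0],
  [0.32,0,0,0.002,0,0,0],
  [0.32,0,0,0,0,0,0],
  [0.32,0,0,0,0,0,0],
])

```text
time_s: 12.57
tcp_pos: [0.4835, 0.1689, -0.0002]
eef_rot: [180.0, 0.0, 175.1]
contact_force: [-0.3, -0.3, -0.7]
gripper_width: 0.0283
gripper_force: 0.0
```

>>> apply_moves([
  [0,0,0,0,0,0,0],
  [0,0,0,0,0,0,0],
  [0,0,0,0,0,0,0],
  [0,0,0,0,0,0,0],
  [0,0,0,0,0,0,0],
], newtons=45)

```text
time_s: 12.98
tcp_pos: [0.4832, 0.1687, -0.0006]
eef_rot: [180.0, 0.0, 175.2]
contact_force: [-1.3, 0.6, 4.8]
gripper_width: 0.0104
gripper_force: 45.0
```

The pads reach only about 2 mm below the axis here, so I'll regrip slightly lower.

>>> apply_moves([
  [0.32,0,0,0,0,0,0],
  [0.32,0,0,0,0,0,0],
  [0.32,0,0,0,0,0,0],
  [0.32,0,0,0.0015,0,0,0],
  [0.32,0,0,0.001,0,0,0],
  [0.32,0,0,0,0,0,0],
  [0.32,0,0,0,0,0,0],
])

```text
time_s: 13.57
tcp_pos: [0.4832, 0.1687, -0.0032]
eef_rot: [180.0, 0.0, 175.2]
contact_force: [-1.4, -0.3, 5.7]
gripper_width: 0.0281
gripper_force: 2.8
```

>>> apply_moves([
  [0,0,0,0,0,0,0],
  [0,0,0,0,0,0,0],
  [0,0,0,0,0,0,0],
  [0,0,0,0,0,0,0],
  [0,0,0,0,0,0,0],
], newtons=45)

```text
time_s: 13.98
tcp_pos: [0.4835, 0.1688, -0.0032]
eef_rot: [180.0, 0.0, 175.2]
contact_force: [-1.2, -0.2, 5.4]
gripper_width: 0.0104
gripper_force: 45.6
```

>>> apply_moves([
  [0,0,0,-0.01,0,0,0],
  [0,0,0,-0.02,0,0,0],
  [0,0,0,-0.03,0,0,0],
  [0,0,0,-0.03,0,0,0],
  [0,0,0,-0.02,0,0,0],
  [0,0,0,-0.01,0,0,0],
  [0,0,0,0,0,0,0],
  [0,0,0,0,0,0,0],
])

```text
time_s: 14.65
tcp_pos: [0.4828, 0.1685, 0.1164]
eef_rot: [180.0, -0.0, 175.1]
contact_force: [-0.3, 0.2, -1.1]
gripper_width: 0.0107
gripper_force: 45.0
```

```bash
cat >> h.py <<'E'
def along(o,yaw,z,h=.014):
    a=np.radians(yaw)
    for n in("top","scene"):
        c=capture(n);K=c["camera_matrix"];T=c["T"];v,u=np.mgrid[:384,:512];r=c["range_z"]
        P=np.stack([(u-K[0,2])/K[0,0]*r,(v-K[1,2])/K[1,1]*r,r],-1)@T[:3,:3].T+T[:3,3]
        d=P-[o[0],o[1],0];x=d[...,0]*np.cos(a)+d[...,1]*np.sin(a);y=-d[...,0]*np.sin(a)+d[...,1]*np.cos(a)
        for lo in np.arange(-.11,.07,.01):
            m=(x>lo)&(x<lo+.01)&(abs(y)<.013)&(abs(P[...,2]-z)<h)&(r>0)
            if m.sum()>2: print(n,round(lo,3),m.sum(),"ztop",np.percentile(P[m][:,2],[50,90]).round(4),"y",np.percentile(y[m],[2,50,98]).round(4),"rgb",c["frame"][m].mean(0).astype(int))
E
python3 - <<'E'
from h import *
s=get_state();print(s["gripper_width"],s["contact_force"],s["tcp_pos"])
along(s["tcp_pos"],-4.8,s["tcp_pos"][2]+.0177)
move([.474,-.0918,.12],-170)
E
```

```text
0.010665084249102341 [-0.32951134  0.157622   -1.06373273] [0.48276845 0.16851241 0.11637473]
top -0.1 9 ztop [0.1375 0.1378] y [-0.0002  0.0001  0.0018] rgb [141 144 144]
top -0.09 5 ztop [0.1373 0.1387] y [0.0003 0.0007 0.0009] rgb [145 148 149]
top -0.08 13 ztop [0.1382 0.1397] y [-0.0021  0.0012  0.0035] rgb [177 181 180]
top -0.07 26 ztop [0.1401 0.1412] y [-0.0035  0.0002  0.0042] rgb [188 191 190]
top -0.06 43 ztop [0.1404 0.1444] y [-0.0064  0.0005  0.009 ] rgb [184 187 186]
top -0.05 30 ztop [0.1398 0.1423] y [-0.0039  0.0008  0.0059] rgb [78 78 76]
top -0.04 16 ztop [0.1407 0.1426] y [-0.0048  0.0005  0.006 ] rgb [71 71 69]
scene -0.11 4 ztop [0.1334 0.1344] y [0.0009 0.0027 0.0031] rgb [115 128 113]
scene -0.1 6 ztop [0.1334 0.1339] y [0.0002 0.0011 0.0025] rgb [107 123 115]
scene -0.09 6 ztop [0.1341 0.1346] y [0.0006 0.0019 0.0034] rgb [ 89 111 106]
scene -0.08 19 ztop [0.1345 0.1359] y [-0.0012  0.0032  0.0056] rgb [155 157 153]
scene -0.07 24 ztop [0.1365 0.1383] y [-0.0019  0.004   0.0068] rgb [182 184 181]
scene -0.06 48 ztop [0.1368 0.1401] y [-0.005   0.0054  0.0096] rgb [175 178 173]
scene -0.05 18 ztop [0.1375 0.1384] y [-0.0013  0.0052  0.0074] rgb [80 82 80]
scene -0.04 23 ztop [0.137  0.1385] y [-0.0023  0.0048  0.0071] rgb [58 56 52]
scene -0.03 25 ztop [0.1371 0.1385] y [-0.0012  0.0052  0.0077] rgb [51 48 45]
scene -0.02 88 ztop [0.1375 0.1455] y [-0.0126 -0.001   0.0128] rgb [75 76 70]
scene -0.01 44 ztop [0.1399 0.1466] y [-0.0099 -0.0019  0.0112] rgb [47 48 46]
scene -0.0 14 ztop [0.1417 0.1464] y [-0.0044 -0.0034  0.    ] rgb [90 81 67]
shift [-0.0139 -0.2596 -0.0045] turn/90 [-0.0007 -0.0014 -0.1653]
```

Run:
```python
from h import *
import pickle
c=pickle.load(open("d0.pkl","rb"))["top"];K=c["camera_matrix"];T=c["T"];v,u=np.mgrid[:384,:512];r=c["range_z"]
P=np.stack([(u-K[0,2])/K[0,0]*r,(v-K[1,2])/K[1,1]*r,r],-1)@T[:3,:3].T+T[:3,3]
m=(r>0)&(P[...,0]>.4)&(P[...,0]<.56)&(P[...,1]<-.13)&(P[...,1]>-.24)
print("obstacle z",P[m][:,2].max())
```

```text
obstacle z 0.058902319555855676
```

>>> apply_moves([
  [0,-0.002,-0.037,0,0,0,0],
  [0,-0.002,-0.037,0,0,0,0],
  [0,-0.002,-0.037,0,0,0,0],
  [0,-0.002,-0.037,0,0,0,0],
  [0,-0.002,-0.037,0,0,0,0],
  [0,-0.002,-0.037,0,0,0,0],
  [0,-0.002,-0.037,0,0,0,0],
  [0,0,0,0,0,0,-0.055],
  [0,0,0,0,0,0,-0.055],
  [0,0,0,0,0,0,-0.055],
  [0,0,0,0.03,0,0,0],
  [0,0,0,0.02,0,0,0],
  [0,0,0,0,0,0,0],
  [0,0,0,0,0,0,0],
  [0,0,0,0,0,0,0],
])

```text
time_s: 16.0
tcp_pos: [0.4753, -0.0907, 0.0667]
eef_rot: [-180.0, -0.1, -170.0]
contact_force: [1.0, 0.2, 0.1]
gripper_width: 0.0106
gripper_force: 45.0
```

Run:
```python
from h import *
s=get_state();print(s["gripper_width"],s["contact_force"],s["tcp_pos"])
move([.475,-.0918,.0135],-170)
along([.474,-.0918],10,s["tcp_pos"][2]+.0177)
```

```text
0.010578618936003065 [1.01576406 0.22488148 0.08113908] [ 0.47529907 -0.09072578  0.06670937]
shift [ 0.0004 -0.001   0.0532] turn/90 [-0.0002 -0.0006  0.0002]
top -0.1 6 ztop [0.0868 0.0877] y [0.0011 0.0017 0.0026] rgb [176 166 152]
top -0.09 6 ztop [0.0865 0.0879] y [0.0004 0.0017 0.0027] rgb [177 167 152]
top -0.08 13 ztop [0.0871 0.09  ] y [0.0002 0.0025 0.005 ] rgb [188 184 174]
top -0.07 22 ztop [0.0898 0.0913] y [-0.0019  0.0024  0.0062] rgb [198 198 193]
top -0.06 19 ztop [0.0901 0.095 ] y [-0.0043  0.0034  0.0071] rgb [192 190 184]
scene -0.1 5 ztop [0.0848 0.0861] y [0.001  0.0039 0.0054] rgb [93 83 76]
scene -0.09 6 ztop [0.0848 0.0862] y [0.0034 0.0037 0.0047] rgb [84 71 67]
scene -0.08 11 ztop [0.0857 0.0872] y [0.002  0.0036 0.0069] rgb [138 140 137]
scene -0.07 23 ztop [0.0867 0.0885] y [0.0007 0.0059 0.0083] rgb [157 161 157]
scene -0.06 35 ztop [0.0873 0.0914] y [-0.0011  0.0072  0.0112] rgb [166 174 170]
scene -0.05 22 ztop [0.0883 0.091 ] y [0.0019 0.0078 0.0115] rgb [103 105 101]
scene -0.04 25 ztop [0.0876 0.0902] y [0.001  0.0072 0.0097] rgb [55 56 54]
scene -0.03 23 ztop [0.0874 0.0901] y [0.0007 0.0078 0.0109] rgb [58 57 54]
scene -0.02 26 ztop [0.0874 0.0908] y [-0.0073  0.007   0.0103] rgb [50 51 49]
scene -0.01 51 ztop [0.0905 0.0968] y [-0.0105 -0.0019  0.0123] rgb [69 69 65]
scene 0.02 7 ztop [0.0856 0.0877] y [0.0062 0.0077 0.0104] rgb [68 66 60]
scene 0.03 17 ztop [0.0864 0.0889] y [0.0046 0.0072 0.0118] rgb [74 72 64]
scene 0.04 17 ztop [0.0847 0.0888] y [0.0041 0.0096 0.0117] rgb [133 133 123]
```

>>> apply_moves([
  [0,0,-0.002,0.015,0,0,0],
  [0,0,0,0.012,0,0,0],
  [0,0,0,0.006,0,0,0],
  [0,0,0,0.003,0,0,0],
  [0,0,0,0.002,0,0,0],
  [0,0,0,0,0,0,0],
  [0,0,0,0,0,0,0],
], newtons=55)

```text
time_s: 16.68
tcp_pos: [0.4759, -0.0925, 0.0291]
eef_rot: [-180.0, 0.1, -170.0]
contact_force: [0.1, 0.0, -0.4]
gripper_width: 0.0107
gripper_force: 55.0
```

>>> apply_moves([
  [0,0,0,0.002,0,0,0],
  [0,0,0,0.002,0,0,0],
  [0,0,0,0.002,0,0,0],
  [0,0,0,0,0,0,0],
  [0,0,0,0,0,0,0],
])

```text
time_s: 17.1
tcp_pos: [0.4757, -0.0928, 0.0226]
eef_rot: [-180.0, 0.0, -170.0]
contact_force: [0.3, -2.1, 0.3]
gripper_width: 0.0107
gripper_force: 55.0
```

>>> apply_moves([
  [0,0,0,0.002,0,0,0],
  [0,0,0,0.002,0,0,0],
  [0,0,0,0.002,0,0,0],
  [0,0,0,0,0,0,0],
  [0,0,0,0,0,0,0],
])

```text
time_s: 17.52
tcp_pos: [0.4764, -0.0927, 0.0167]
eef_rot: [-180.0, 0.1, -170.0]
contact_force: [3.8, -3.5, -1.7]
gripper_width: 0.0103
gripper_force: 55.0
```

>>> apply_moves([
  [0,0,-0.0005,0.001,0,0,0],
  [0,0,0,0.001,0,0,0],
  [0,0,0,0.001,0,0,0],
  [0,0,0,0,0,0,0],
  [0,0,0,0,0,0,0],
])

```text
time_s: 17.93
tcp_pos: [0.4751, -0.0932, 0.0132]
eef_rot: [180.0, -0.0, -170.0]
contact_force: [1.7, -2.7, -1.5]
gripper_width: 0.0105
gripper_force: 55.0
```

>>> apply_moves([
  [0,0,0,0.001,0,0,0],
  [0,0,0,0,0,0,0],
  [0,0,0,0,0,0,0],
])

```text
time_s: 18.18
tcp_pos: [0.4753, -0.0932, 0.013]
eef_rot: [-180.0, -0.0, -170.0]
contact_force: [-1.6, -1.5, 8.2]
gripper_width: 0.0106
gripper_force: 55.0
```

Upward force is now building, so the handle has bottomed in the clips. One more small press, then release and back off.

>>> apply_moves([
  [0,0,0,0.0007,0,0,0],
  [0,0,0,0,0,0,0],
  [0.28,0,0,0,0,0,0],
  [0.28,0,0,0,0,0,0],
  [0.28,0,0,0,0,0,0],
  [0.28,0,0,0,0,0,0],
  [0.28,0,0,-0.01,0,0,0],
  [0.28,0,0,-0.03,0,0,0],
  [0.28,0,0,-0.04,0,0,0],
  [0.28,0,0,-0.04,0,0,0],
  [0.28,0,0,-0.03,0,0,0],
  [0.28,0,0,-0.02,0,0,0],
  [0.28,0,0,0,0,0,0],
  [0.28,0,0,0,0,0,0],
])

```text
time_s: 19.35
tcp_pos: [0.476, -0.0928, 0.1828]
eef_rot: [180.0, 0.1, -170.0]
contact_force: [0.5, -0.1, -0.5]
gripper_width: 0.0243
gripper_force: 0.0
```

Run:
```python
from h import *
c=capture("scene");K=c["camera_matrix"];T=c["T"]
f=c["frame"][150:260,230:380,::-1];cv2.imwrite("pics/m6.png",cv2.resize(f,None,fx=5,fy=5,interpolation=cv2.INTER_CUBIC))
v,u=np.mgrid[:384,:512];r=c["range_z"];P=np.stack([(u-K[0,2])/K[0,0]*r,(v-K[1,2])/K[1,1]*r,r],-1)@T[:3,:3].T+T[:3,3]
a=np.radians(10)
for nm,o in(("wide",[.453,.027,0]),("scriber",[.4634,-.0321,0]),("slim",[.474,-.0918,0])):
  d=P-o;x=d[...,0]*np.cos(a)+d[...,1]*np.sin(a);y=-d[...,0]*np.sin(a)+d[...,1]*np.cos(a)
  for lo,hi in((-.06,-.05),(-.05,-.04),(-.025,-.01),(-.01,.01),(.01,.025),(.04,.05),(.05,.06)):
    m=(x>lo)&(x<hi)&(abs(y)<.011)&(P[...,2]>.025)&(P[...,2]<.09)&(r>0)
    if m.sum()>2: print(nm,lo,m.sum(),np.percentile(P[m][:,2],[50,90]).round(4),np.percentile(y[m],[2,98]).round(4))
```

```text
wide -0.06 63 [0.0364 0.0433] [-0.0104  0.0105]
wide -0.05 33 [0.0387 0.0436] [-0.0053  0.01  ]
wide -0.025 56 [0.0391 0.0421] [-0.0067  0.0103]
wide -0.01 73 [0.039  0.0424] [-0.0051  0.009 ]
wide 0.01 56 [0.0395 0.0418] [-0.0042  0.0094]
wide 0.04 43 [0.0402 0.0439] [-0.008   0.0096]
wide 0.05 5 [0.0368 0.0418] [-0.0018  0.01  ]
scriber -0.06 24 [0.0336 0.0398] [-0.0066  0.0081]
scriber -0.05 42 [0.0361 0.0405] [-0.006   0.0088]
scriber -0.025 43 [0.0359 0.0386] [-0.003   0.0084]
scriber -0.01 57 [0.0362 0.039 ] [-0.0038  0.0079]
scriber 0.01 38 [0.0356 0.0392] [-0.0024  0.0076]
scriber 0.04 40 [0.0369 0.0399] [-0.0048  0.0096]
scriber 0.05 11 [0.0405 0.0414] [-0.0043  0.0091]
slim -0.06 35 [0.0338 0.0375] [-0.0046  0.0089]
slim -0.05 22 [0.0331 0.0362] [-0.001   0.0066]
slim -0.025 36 [0.0338 0.0369] [-0.0016  0.0073]
slim -0.01 43 [0.0332 0.0363] [-0.0025  0.0068]
slim 0.01 33 [0.0334 0.0361] [-0.0022  0.0078]
slim 0.04 29 [0.0345 0.0379] [-0.0036  0.0088]
```

View pics/m6.png

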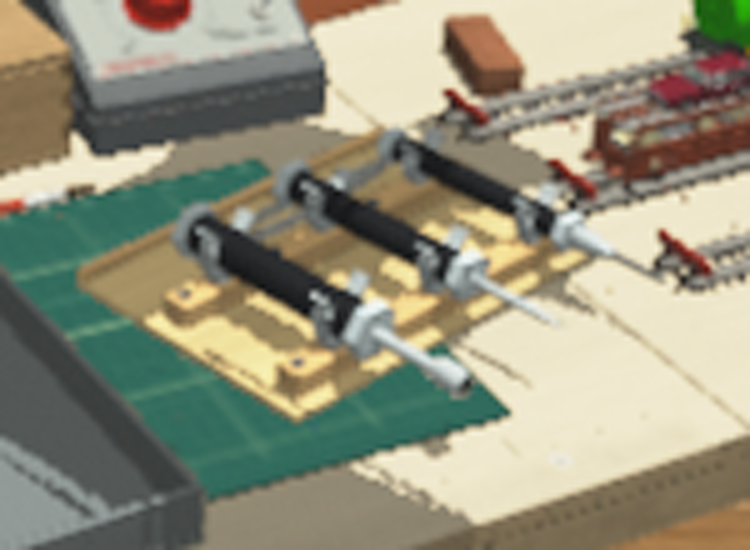

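All three handles are level in their clips, with leaves visible above each one. The pin vice top is at about 37 mm, which matches a fully seated handle (31 + 6). The gripper is clear, so I'm handing in.

```bash
python3 -c "
from plant import close_job
print(close_job())"
```

```text
the job is handed in; nothing more can be done
None
```

I snapped the nut driver into the wide clips and then the pin vice into the narrow ones, both level and at full depth in the last depth readings; the scriber stayed in place, and I handed the job in at about 19 s.

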